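# Probe the open chuck bore

### The job

Two lathe chucks lie face up on the bench and one of them has its bore closed by a plug. Take the bore probe out of its stand and lower its rod, upright, down the middle of the open chuck's bore until the rod's end is 40 mm below the chuck's face, without letting the probe touch that chuck or its twin. Finish while holding it there, still and centred, for its reading; leave the plug and everything else on the bench where it is.

Things in the scene. Friction and masses are not known exactly. Their poses are not given: they have to be found in the camera images.
- probe: Bore probe: round steel rod, 16 mm diameter, 100 mm long, under a square grey handle 24 x 24 mm, 64 mm tall, with a 4 mm button on top. 0.15 to 0.31 kg. Origin: centre of the rod's lower end; z up the rod, the handle from 100 to 164 mm above the origin, its flat sides facing the x and y axes. Starts upright and loose in the stand, the handle's underside resting on the stand's top.
- stand: The probe's stand: a fixed dark steel block 56 x 56 mm, 105 mm tall, with a round 21 mm hole from top to bottom (the rod has about 2.5 mm play all round) and an 85 mm square foot 12 mm high. Origin: centre of its underside on the bench; z up.
- plug: Loose dark steel stopper that closes the bore of one of the two chucks; the other is the open one. Its 50 mm flange lies on the chuck's face between the jaws, with a 28 mm knob reaching 28 mm above the face. Origin: on its axis, at the lower end of its spigot, 20 mm below the face.
- chuck_a_bore (a point): One of two identical four-jaw steel chucks, fixed on the bench face up: 130 mm diameter, face 65 mm above the bench, a 36 mm round bore straight down the middle to the bench. Four jaws stand on the face, 30 to 64 mm from the axis, up to 22 mm above it. This point: centre of the bore's mouth at the face's height; z up the axis.
- chuck_b_bore (a point): One of two identical four-jaw steel chucks, fixed on the bench face up: 130 mm diameter, face 65 mm above the bench, a 36 mm round bore straight down the middle to the bench. Four jaws stand on the face, 30 to 64 mm from the axis, up to 22 mm above it. This point: centre of the bore's mouth at the face's height; z up the axis.
- chuck_a: The chuck of point chuck_a_bore. Origin: centre of its underside on the bench, z up.
- chuck_b: The chuck of point chuck_b_bore. Origin: centre of its underside on the bench, z up.
- spare_jaw: Bystander: a stepped steel chuck jaw, 60 x 22 mm, 38 high, between two of the big things. Origin on its underside.
- chuck_key: Bystander: a T-shaped chuck key lying flat, 100 mm long, 66 mm crossbar, 15 high, between two of the big things. Origin on its underside.
- wrench: Bystander: a steel wrench lying flat beyond the chucks. Origin on its underside.
- screwdriver: Bystander: a screwdriver lying flat on the robot's side, to the left. Origin on its underside.
- oil_bottle: Bystander: a grey bottle, 60 mm across, 140 high, far left. Origin on its underside.
- v_block: Bystander: a steel V-block, 70 x 50 mm, 42 high, beyond the chucks. Origin on its underside.
- brush: Bystander: a brush lying flat on the robot's side, to the right. Origin on its underside.
Mind the look-alikes: they are no part of the job. Leave any blue look-alike of the chuck_b alone.

How it is judged:
On the way, in this order (a step that is already met when the one before it is completed fails the run):
1. the probe is lifted clear of the stand, in the fingers (z of probe in the frame of stand above 0.105 m and contact force between the fingers and probe above 1 N), for 0.1 s.
2. the rod's end enters the open bore (((horizontal distance between probe and chuck_a_bore below 0.01 m and z of probe in the frame of chuck_a_bore below -0.004 m and horizontal distance between plug and chuck_a_bore above 0.05 m) or (horizontal distance between probe and chuck_b_bore below 0.01 m and z of probe in the frame of chuck_b_bore below -0.004 m and horizontal distance between plug and chuck_b_bore above 0.05 m))), for 0.05 s.
At the end, for the whole second after the job is handed in: The probe is still in the fingers, at rest (under 15 mm/s) and upright within 0.06 rad, touching neither chuck, its rod's lower end within 4 mm of the axis of the open chuck's bore and 30 to 50 mm below that chuck's face; the plug still sits in the other chuck (((horizontal distance between probe and chuck_a_bore below 0.004 m and z of probe in the frame of chuck_a_bore between -0.05 and -0.03 m and horizontal distance between plug and chuck_a_bore above 0.05 m) or (horizontal distance between probe and chuck_b_bore below 0.004 m and z of probe in the frame of chuck_b_bore between -0.05 and -0.03 m and horizontal distance between plug and chuck_b_bore above 0.05 m)) and angle between probe's own z axis and vertical below 0.06 rad and linear speed of probe below 0.015 m/s and contact force between the fingers and probe above 1 N and height (world z) of probe above 0.01 m and contact force between probe and chuck_a below 0.2 N and contact force between probe and chuck_b below 0.2 N and ((horizontal distance between plug and chuck_a_bore below 0.006 m and z of plug in the frame of chuck_a_bore below -0.015 m) or (horizontal distance between plug and chuck_b_bore below 0.006 m and z of plug in the frame of chuck_b_bore below -0.015 m))); the arm keeps its last pose, push and grip.
It fails at once if the probe touches a chuck (contact force between probe and chuck_a above 0.3 N or contact force between probe and chuck_b above 0.3 N).
It fails at once if the plug is disturbed (moved more than 6 mm) (distance of plug from where it was at the start of the episode above 0.006 m).
It fails at once if a bystander is disturbed (moved more than 20 mm) (distance of any of spare_jaw, chuck_key, wrench, screwdriver, oil_bottle, v_block, brush from where it was at the start of the episode above 0.02 m).
It also fails if it takes over 48 s, if anything falls off the work surface, if the arm or the gripper's body presses on something with over 40 N, if the wrist force passes 120 N, or if a joint passes its speed limit or range.

### The arm

A 6-joint arm with a two-finger parallel gripper is mounted at the origin on the work surface. World frame = base frame: x ahead of the robot, y to its left, z up, the work surface at z = 0. Lengths are in m, angles in rad, forces in N, time in s.
With the tool pointing down it reaches from about 0.35 to 0.8 m from the base axis. Payload 7.3 kg.
Tool frame: the origin (TCP) lies between the finger pads; the fingertips stand 25 mm ahead of it and the grasp point (between the pads) lies 6 mm ahead of it (r.tip_extent is the distance from the TCP to the fingertips, in m); z points along the fingers, y is the direction in which the jaws open and shut (so a half turn about z gives the same grasp; the last joint's range is limited). The gripper opens to 85 mm and grips with 20 to 120 N. Pads are 22 mm wide; open, the fingers measure 114 mm over their backs; the gripper's body (76 mm by 85 mm) begins 54 mm behind the grasp point. The pads swing forward as they close: fully open they stand 13 mm farther back than shut.
Start: joints at [-1.486, 0.342, 1.524, -0, 1.275, -0.146], TCP at [0.12, -0.511, 0.256] pointing down, gripper open.
Joint ranges: [-2.53, 2.53], [-0.77, 2.02], [0.04, 2.7], [-1, 4.14], [0.28, 2.66], [-3.11, 3.11]. Speed limits (rad/s): [2.57, 2.57, 3.14, 3.14, 3.14, 3.14].

### API

Orientations are given as a unit quaternion [x, y, z, w].
In Python, from workcell import r, command_gripper, optics gives the robot as it stands. The module is installed in compiled form; this text tells all that it offers. Calls block until the motion is done:
- r.reach(position, orientation): joint-space move of the TCP to a pose.
- r.move_straight(position, orientation=None, speed=0.15, max_force=None): straight line of the TCP; orientation=None keeps the orientation; speed is the mean speed in m/s. With max_force (N) it stops when the force on the tool has changed by that much, and returns True; else False.
- r.movej(angles): joint-space move.
- command_gripper(opening, force=None): finger opening in m; force is the grip in N (None keeps the last); returns when the fingers have stopped.
- r.hold(seconds).
- r.solve_ik(position, orientation): joint angles nearest the present ones, or None.
- r.read_state(): the state.
- optics.get_image(name): name is "side" or "top"; returns (picture, depth): 480x640x3 uint8, red, green, blue; 480x640 float32, m along the optical axis (not along the pixel's ray), 0 where there is no reading.
- optics.camera_model(name): a dict with "K" (3x3 intrinsics, pixels), "R" (3x3) and "t" (3): a world point X has camera coordinates R X + t. Camera axes: x right, y down, z forward; pixel columns grow to the right and rows downward; lengths in m; the calibration is good to about 2 mm. A picture is of the moment at which its call begins. camera_model takes no time and is no camera call.
A pose or a line that the arm cannot do raises r.PlanningError and nothing moves.
- r.finish_job(): hands the job in, once; it reports no verdict.
The state is a dict: "time_s": time; "joint_positions": joint angles; "dq": joint speeds; "tau": joint torques, N m; "eef_pos": TCP position; "eef_rot": TCP orientation; "contact_force": force on the tool from outside, world axes, zero at the start; "torque": the same for the moment, N m; "grip_width": finger opening in m.
Only numpy, scipy, OpenCV 4.12 (cv2) and the standard library are available. Lean on these libraries where they do the work, as an engineer would, in place of code of your own. Each camera call takes 0.05 s, during which the arm holds its last target.

## Working session

There is one attempt and no reset: what is moved stays moved. The work goes in short steps, each a Python script; the robot and the scene stay as the last script left them, time stands still between calls to the robot, and variables do not carry over. Pictures are saved under pics/ and viewed, and the job is handed in when it is done.

```bash
mkdir -p pics; ls; python3 - <<'E'
from workcell import r, command_gripper, optics
import numpy as np,cv2
for n in("side","top"):
    im,d=optics.get_image(n); m=optics.camera_model(n)
    np.savez(f"{n}0.npz",im=im,d=d,**m)
    cv2.imwrite(f"pics/{n}0.png",im[:,:,::-1])
    print(n,m["K"].round(1).tolist(),m["R"].round(3).tolist(),m["t"].round(3), (-m["R"].T@m["t"]).round(3))
s=r.read_state();print(s["time_s"],s["eef_pos"],s["eef_rot"],s["grip_width"],r.tip_extent)
E
```

```text
pics
side [[592.0, 0.0, 320.5], [0.0, 592.0, 233.4], [0.0, 0.0, 1.0]] [[0.989, -0.146, 0.018], [-0.084, -0.659, -0.747], [0.12, 0.738, -0.665]] [-0.516  0.119  1.221] [ 0.373 -0.897  0.909]
top [[447.4, 0.0, 317.4], [0.0, 447.4, 243.0], [0.0, 0.0, 1.0]] [[0.15, -0.989, -0.005], [-0.968, -0.146, -0.206], [0.203, 0.035, -0.978]] [-0.047  0.541  0.943] [ 3.390e-01 -1.000e-03  1.034e+00]
0.1 [ 0.12009858 -0.51075412  0.25570609] [ 9.93347659e-01  1.15151932e-01  2.57478613e-05 -6.78012572e-04] 0.08572839682188395 0.025
```

View pics/top0.png

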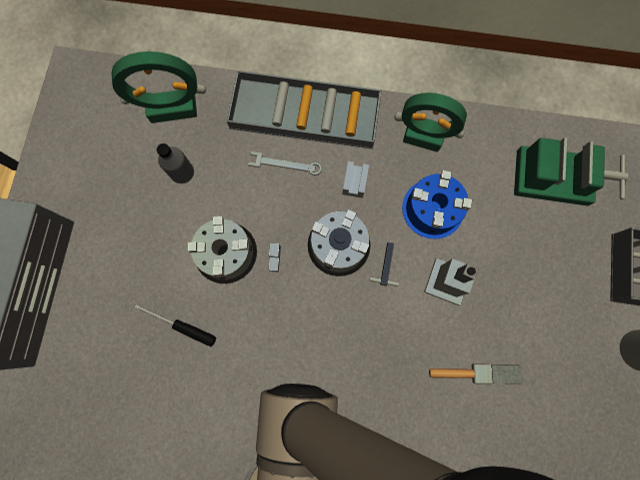

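View pics/side0.png

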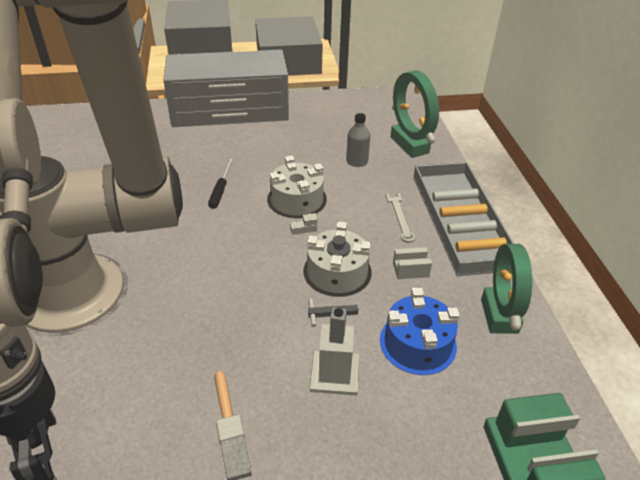

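In the top image there are three chuck-like things. The steel one at (220,248) has a dark open bore. The steel one at (339,240) has a knob in its bore, so it is the plugged one. The blue one at (438,202) is the look-alike. The target is the first. The stand and probe are at about (455,278). I'll confirm with enlarged crops and point clouds.

```bash
cat > h.py <<'E'
import numpy as np
def cloud(im,d,m):
    v,u=np.nonzero(d>0); z=d[v,u]; K=m["K"]
    c=np.stack([(u-K[0,2])/K[0,0]*z,(v-K[1,2])/K[1,1]*z,z],1)
    return (c-m["t"])@m["R"],im[v,u],u,v   # R^T(c-t)
def proj(X,m):
    c=np.asarray(X)@m["R"].T+m["t"]; p=c@m["K"].T; return p[...,:2]/p[...,2:]
E
python3 - <<'E'
import numpy as np,cv2
from h import *
from scipy.optimize import least_squares
tiles=[]
for n,boxes in (("top",[(180,208,80,80),(300,200,80,80),(415,240,80,80)]),("side",[(257,150,80,80),(298,212,80,80),(295,290,110,110)])):
    f=dict(np.load(n+"0.npz")); 
    tiles.append(np.hstack([cv2.resize(f["im"][y:y+h,x:x+w,::-1],(260,260),interpolation=cv2.INTER_CUBIC) for x,y,w,h in boxes]))
    X,c,u,v=cloud(f["im"],f["d"],f)
    for k,(x,y,w,h) in enumerate(boxes):
        s=(u>=x)&(u<x+w)&(v>=y)&(v<y+h); P=X[s]
        hist,e=np.histogram(P[:,2],bins=np.arange(-.01,.2,.005)); print(n,k,"zhist",hist.tolist())
        if k<2:
            F=P[abs(P[:,2]-.065)<.006]; c0=np.median(F[:,:2],0)
            F=F[np.hypot(*(F[:,:2]-c0).T)<.09]
            # boundary by angle bin
            for _ in range(5):
                a=np.arctan2(*(F[:,:2]-c0).T[::-1]); rr=np.hypot(*(F[:,:2]-c0).T)
                b=((a+np.pi)/(2*np.pi)*36).astype(int)
                E=np.array([F[b==i][rr[b==i].argmax(),:2] for i in range(36) if (b==i).any()])
                q=least_squares(lambda q:np.hypot(*(E-q[:2]).T)-q[2],[*c0,.065],loss="soft_l1",f_scale=.002).x; c0=q[:2]
            print("face z",np.median(F[:,2]),"circle",q.round(4))
cv2.imwrite("pics/crops0.png",np.vstack(tiles))
E
```

```text
top 0 zhist [8, 1408, 2012, 93, 38, 27, 31, 40, 31, 44, 34, 39, 38, 45, 831, 978, 80, 248, 69, 257, 18, 0, 0, 0, 0, 0, 0, 0, 0, 0, 0, 0, 0, 0, 0, 0, 0, 0, 0, 0, 0]
face z 0.06520879804039999 circle [0.5006 0.2469 0.0643]
top 1 zhist [1, 1153, 2287, 112, 29, 25, 14, 13, 17, 14, 20, 18, 17, 15, 603, 1048, 268, 258, 44, 270, 138, 17, 0, 0, 0, 0, 0, 0, 0, 0, 0, 0, 0, 0, 0, 0, 0, 0, 0, 0, 0]
face z 0.06569285275440205 circle [ 0.5577 -0.0135  0.0642]
top 2 zhist [4, 1380, 3238, 141, 397, 77, 18, 22, 24, 14, 28, 21, 28, 18, 26, 20, 31, 24, 23, 28, 28, 23, 163, 288, 19, 10, 11, 16, 12, 15, 12, 17, 13, 14, 14, 58, 89, 12, 0, 0, 0]
side 0 zhist [165, 2519, 909, 100, 118, 182, 121, 99, 128, 180, 94, 115, 104, 143, 693, 236, 118, 142, 104, 103, 0, 0, 0, 0, 0, 0, 0, 0, 0, 0, 0, 0, 0, 0, 0, 0, 0, 0, 0, 0, 0]
face z 0.06363630300874037 circle [0.4979 0.2458 0.0642]
side 1 zhist [86, 1935, 739, 136, 127, 162, 130, 118, 138, 176, 97, 107, 101, 118, 965, 347, 281, 178, 174, 171, 88, 1, 0, 0, 0, 0, 0, 0, 0, 0, 0, 0, 0, 0, 0, 0, 0, 0, 0, 0, 0]
face z 0.06381158401140977 circle [ 0.5557 -0.0142  0.0646]
side 2 zhist [126, 5538, 1894, 506, 877, 140, 89, 91, 102, 96, 94, 100, 85, 98, 375, 132, 101, 102, 118, 112, 58, 66, 520, 135, 28, 24, 31, 31, 27, 31, 23, 33, 31, 32, 35, 107, 60, 1, 0, 0, 0]
```

View pics/crops0.png

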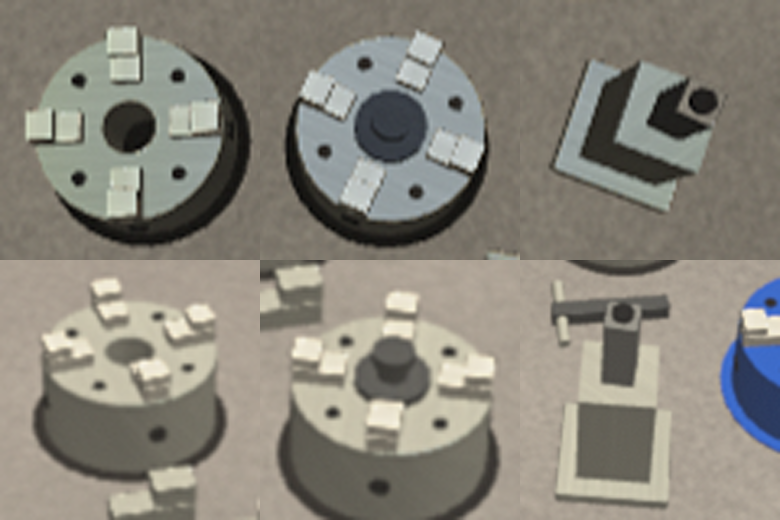

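The crops confirm it: the left chuck (bore dark, no plug) is open, the middle one holds the plug, and the probe stands in the block on the right. Next I'll measure the probe handle's pose.

```bash
python3 - <<'E'
import numpy as np,cv2
from h import *
for n,(x,y,w,h) in (("top",(415,240,80,80)),("side",(295,290,80,110))):
    f=dict(np.load(n+"0.npz")); X,c,u,v=cloud(f["im"],f["d"],f)
    s=(u>=x)&(u<x+w)&(v>=y)&(v<y+h); P=X[s]
    for nm,lo,hi in(("foot",.009,.016),("standtop",.1,.109),("hand",.115,.180),("handtop",.163,.173)):
        F=P[(P[:,2]>lo)&(P[:,2]<hi)]
        (cx,cy),(a,b),t=cv2.minAreaRect((F[:,:2]*1000).astype(np.float32))
        print(n,nm,len(F),"z",np.median(F[:,2]).round(4),"c",round(cx,1),round(cy,1),"size",round(a,1),round(b,1),"ang",round(t,1),"mean",(F[:,:2].mean(0)*1000).round(1))
    F=P[(P[:,2]>.115)&(P[:,2]<.16)]
    print(np.round(F[::6]*1000,0).astype(int).tolist())
E
```

```text
top foot 461 z 0.0128 c 509.1 -273.0 size 86.0 85.0 ang 76.8 mean [ 497.7 -255.7]
top standtop 439 z 0.1055 c 508.8 -272.9 size 57.5 56.5 ang 77.2 mean [ 504.1 -265.3]
top hand 293 z 0.1676 c 508.5 -272.6 size 25.2 24.0 ang 72.0 mean [ 506.5 -268.9]
top handtop 127 z 0.1699 c 508.5 -272.7 size 25.0 23.8 ang 72.0 mean [ 508.  -271.1]
[[523, -265, 157], [519, -264, 154], [516, -263, 159], [517, -263, 128], [514, -262, 130], [510, -261, 142], [508, -261, 143], [503, -258, 159], [502, -259, 156], [500, -260, 153], [501, -259, 135], [499, -265, 157], [500, -263, 131], [498, -268, 153], [499, -268, 129], [497, -273, 151], [498, -272, 122], [496, -276, 147], [497, -273, 119], [495, -279, 140]]
side foot 1069 z 0.0114 c 515.2 -196.2 size 245.4 98.0 ang 80.4 mean [ 507.6 -236.9]
side standtop 648 z 0.1036 c 507.1 -272.7 size 59.2 56.0 ang 77.5 mean [ 506.2 -278. ]
side hand 466 z 0.1555 c 507.5 -272.5 size 29.0 24.0 ang 70.1 mean [ 505.5 -279.7]
side handtop 177 z 0.168 c 507.6 -271.9 size 28.0 23.5 ang 70.8 mean [ 506.7 -275. ]
[[519, -274, 156], [498, -280, 159], [496, -281, 158], [507, -284, 160], [499, -282, 156], [509, -284, 157], [495, -281, 152], [504, -283, 154], [514, -287, 157], [498, -281, 150], [508, -284, 152], [494, -279, 145], [503, -284, 149], [512, -288, 153], [499, -280, 143], [508, -283, 145], [494, -280, 142], [503, -285, 146], [513, -286, 145], [498, -282, 140], [508, -284, 142], [494, -279, 135], [504, -280, 135], [512, -288, 142], [498, -283, 136], [509, -287, 139], [495, -281, 132], [505, -284, 134], [515, -285, 133], [501, -281, 129], [510, -285, 132], [494, -281, 127], [504, -283, 128], [513, -287, 132], [499, -283, 126], [508, -285, 127], [494, -283, 124], [504, -284, 123], [513, -287, 126], [499, -282, 120], [509, -285, 121], [496, -282, 117], [505, -286, 120], [516, -285, 118]]
```

```bash
cat >> h.py <<'E'
def q(yaw): # tool down, tool y at angle yaw (rad)
    a=(yaw+np.pi/2)/2; return np.array([np.cos(a),np.sin(a),0,0])
E
python3 - <<'E'
from workcell import r, command_gripper, optics
import numpy as np
from h import *
best=None
for d in(-18.5,-108.5,71.5,161.5):
    Q=q(np.radians(d)); a=r.solve_ik([.508,-.2725,.3],Q); b=r.solve_ik([.499,.2463,.3],Q); c=r.solve_ik([.499,.2463,.166],Q)
    print(d,*[None if z is None else np.round(z,2) for z in(a,b,c)])
E
```

```text
-18.5 [-0.63  0.41  1.3  -0.    1.43 -0.3 ] [ 0.32  0.37  1.36 -0.    1.41  0.64] [ 0.32  0.48  1.57 -0.    1.09  0.64]
-108.5 [-0.63  0.41  1.3  -0.    1.43  1.27] [ 0.32  0.37  1.36 -0.    1.41  2.21] [ 0.32  0.48  1.57 -0.    1.09  2.21]
71.5 [-0.63  0.41  1.3  -0.    1.43 -1.87] [ 0.32  0.37  1.36 -0.    1.41 -0.93] [ 0.32  0.48  1.57 -0.    1.09 -0.93]
161.5 [-0.63  0.41  1.3  -0.    1.43  2.84] [ 0.32  0.37  1.36 -0.    1.41 -2.5 ] [ 0.32  0.48  1.57 -0.    1.09 -2.5 ]
```

```bash
python3 - <<'E'
from workcell import r, command_gripper, optics
import numpy as np,cv2
from h import *
Q=q(np.radians(-18.5))
r.reach([.508,-.2725,.27],Q)
print(r.move_straight([.508,-.2725,.148],speed=.12,max_force=10))
im,d=optics.get_image("side"); cv2.imwrite("pics/side1.png",cv2.resize(im[230:430,230:450,::-1],None,fx=3,fy=3))
s=r.read_state();print(s["time_s"],s["eef_pos"],s["contact_force"])
E
```

```text
False
2.9833 [ 0.50841077 -0.27281486  0.14888842] [ 0.05696238  0.47991161 -0.86107892]
```

View pics/side1.png

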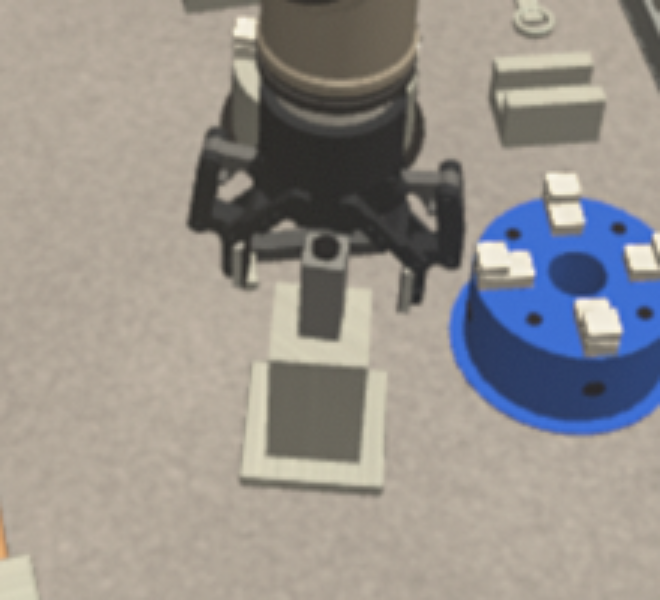

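The fingers are left and right of the handle, at crop (240,280) and (408,300). Before closing I'll check from depth that they line up with it along tool x.

```bash
python3 - <<'E'
from workcell import r, optics
import numpy as np
from h import *
c,s=np.cos(np.radians(-18.5)),np.sin(np.radians(-18.5))
for n in("side","top"):
    im,d=optics.get_image(n); m=optics.camera_model(n)
    X,col,u,v=cloud(im,d,m)
    p=X[:,:2]-[.508,-.2725]; a=p@[c,s]; b=p@[-s,c]
    z=X[:,2]
    for nm,k in(("tips",(abs(a)>.025)&(abs(a)<.07)&(abs(b)<.03)&(z>.115)&(z<.165)),("handle",(abs(a)<.022)&(abs(b)<.03)&(z>.115)&(z<.175))):
        if k.sum()<5: print(n,nm,k.sum());continue
        print(n,nm,k.sum(),"a",np.percentile(a[k],[1,50,99]).round(4),"b",np.percentile(b[k],[1,10,50,90,99]).round(4),"z",np.percentile(z[k],[1,99]).round(3))
    print([ (round(x*1000),round(y*1000),round(w*1000)) for x,y,w in zip(a[k:=((abs(a)>.025)&(abs(a)<.07)&(abs(b)<.03)&(z>.115)&(z<.165))][::4],b[k][::4],z[k][::4])])
E
```

```text
File "<stdin>", line 13
SyntaxError: assignment expression cannot be used in a comprehension iterable expression
```

```bash
python3 - <<'E'
from workcell import r, optics
import numpy as np
from h import *
c,s=np.cos(np.radians(-18.5)),np.sin(np.radians(-18.5))
n="side"
im,d=optics.get_image(n); m=optics.camera_model(n)
X,col,u,v=cloud(im,d,m)
p=X[:,:2]-[.508,-.2725]; a=p@[c,s]; b=p@[-s,c]; z=X[:,2]
for nm,k in(("tipL",(a<-.03)&(a>-.07)&(abs(b)<.03)&(z>.115)&(z<.165)),("tipR",(a>.03)&(a<.07)&(abs(b)<.03)&(z>.115)&(z<.165)),("handle",(abs(a)<.022)&(abs(b)<.03)&(z>.115)&(z<.163))):
    print(n,nm,k.sum(),"a",np.percentile(a[k],[1,50,99]).round(4),"b",np.percentile(b[k],[1,10,50,90,99]).round(4),"z",np.percentile(z[k],[1,99]).round(3))
E
```

```text
side tipL 100 a [-0.0564 -0.0469 -0.0433] b [-0.0131 -0.0121 -0.0091  0.0026  0.0079] z [0.137 0.165]
side tipR 80 a [0.0421 0.0483 0.0554] b [-0.013  -0.0123 -0.0097 -0.0068 -0.005 ] z [0.139 0.164]
side handle 285 a [-0.0124  0.0005  0.0114] b [-0.014  -0.013  -0.0114 -0.0094  0.0059] z [0.115 0.162]
```

The finger fronts are at b ≈ −11 to −12 mm and the handle front at −12 mm, so they line up. Close and lift.

```bash
python3 - <<'E'
from workcell import r, command_gripper, optics
import numpy as np,cv2
from h import *
s=r.read_state();print(s["contact_force"])
command_gripper(0.0,70); r.hold(.2)
s=r.read_state();print(s["grip_width"],s["eef_pos"],s["contact_force"])
p=s["eef_pos"]
r.move_straight([p[0],p[1],.30],speed=.12)
r.hold(.2); s=r.read_state();print(s["time_s"],s["grip_width"],s["eef_pos"],s["contact_force"])
im,d=optics.get_image("side");m=optics.camera_model("side");np.savez("side2.npz",im=im,d=d,**m); cv2.imwrite("pics/side2.png",cv2.resize(im[180:420,220:460,::-1],None,fx=2.5,fy=2.5))
E
```

```text
[0.37182424 0.66921055 0.89540291]
0.023198809975628502 [ 0.50811186 -0.27257118  0.148203  ] [-0.03427197  0.28047776  2.46414918]
5.4333 0.023412151027628482 [ 0.50799261 -0.27251677  0.29945851] [ 0.68040542 -0.14898567 -1.51079126]
```

View pics/side2.png

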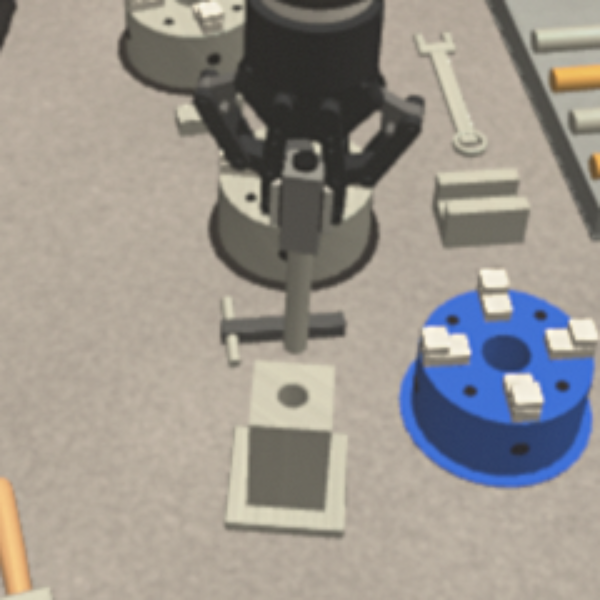

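The probe is held and clear of the stand. Now carry it above the open chuck and measure the rod axis against the bore in both cameras.

```bash
cat > meas.py <<'E'
from workcell import r, optics
import numpy as np,cv2,sys
from h import *
from scipy.optimize import least_squares
def rodfit(n,tag,tcp,off=.143):
    im,d=optics.get_image(n);m=optics.camera_model(n);np.savez(f"{n}{tag}.npz",im=im,d=d,**m)
    X,col,u,v=cloud(im,d,m); z0=tcp[2]-off
    k=(np.hypot(X[:,0]-tcp[0],X[:,1]-tcp[1])<.02)&(X[:,2]>max(z0+.003,.092))&(X[:,2]<z0+.095)
    P=X[k]
    if len(P)<20: print(n,"few",len(P)); return im
    cz=z0+.05
    def f(p):
        zz=P[:,2]-cz
        return np.hypot(P[:,0]-p[0]-p[2]*zz,P[:,1]-p[1]-p[3]*zz)-.008
    o=least_squares(f,[tcp[0],tcp[1],0,0],loss="soft_l1",f_scale=.001)
    p=o.x; e=p[:2]+p[2:]*(z0-cz)
    print(n,len(P),"axis mid",p[:2].round(4),"slope",p[2:].round(4),"end",e.round(4),"zmin",P[:,2].min().round(4),"rms",np.sqrt(np.median(o.fun**2)).round(4))
    return im
E
python3 - <<'E'
from meas import *
r.move_straight([.4993,.2463,.30],speed=.2)
r.hold(.3); s=r.read_state();print(s["time_s"],s["eef_pos"],s["contact_force"])
a=rodfit("side",3,s["eef_pos"]); b=rodfit("top",3,s["eef_pos"])
x=cv2.resize(a[80:240,200:400,::-1],(500,400)); y=cv2.resize(b[180:320,130:305,::-1],(500,400))[:, :300]
cv2.imwrite("pics/h3.png",np.hstack([x,y]))
E
```

```text
8.525 [0.49935364 0.2461323  0.30002615] [-0.23718739 -0.4808872  -2.52554991]
side 246 axis mid [0.4981 0.247 ] slope [ 0.0113 -0.0012] end [0.4976 0.247 ] zmin 0.1602 rms 0.0012
top 115 axis mid [0.501  0.2461] slope [-0.0049  0.0044] end [0.5012 0.2459] zmin 0.1614 rms 0.0003
```

View pics/h3.png

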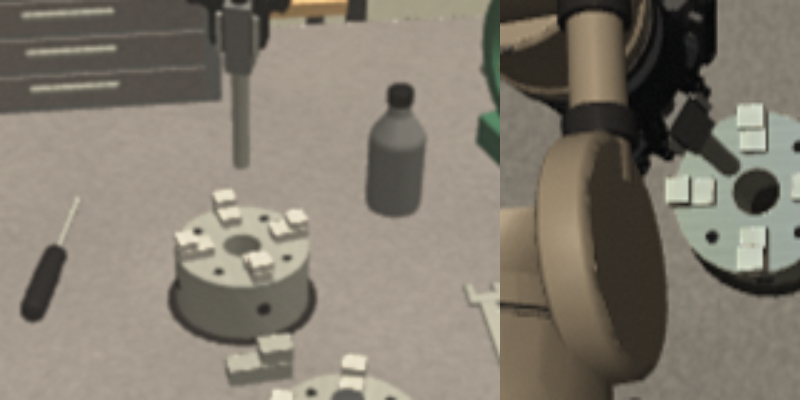

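Relative to the chuck, the rod end is off by (−0.3,+1.2) mm in the side camera and (+0.6,−1.0) mm in the top camera. That is centred to about 1 mm with negligible tilt. I'll lower it to just above the face and remeasure, and also fit the bore rim directly.

```bash
python3 - <<'E'
from meas import *
r.move_straight([.4993,.2463,.243],speed=.1)
r.hold(.3); s=r.read_state();print(s["time_s"],s["eef_pos"],s["contact_force"])
a=rodfit("side",4,s["eef_pos"]); b=rodfit("top",4,s["eef_pos"])
x=cv2.resize(a[120:220,240:360,::-1],(480,400)); y=cv2.resize(b[208:288,180:260,::-1],(320,400)) if 0 else cv2.resize(b[208:288,180:244,::-1],(320,400))
cv2.imwrite("pics/h4.png",np.hstack([x,y]))
# bore rim: dark-region fit in initial pictures, rectified on plane z=65mm
for n in("side","top"):
    f=dict(np.load(n+"0.npz"))
    g=np.mgrid[-.035:.035:.00025,-.035:.035:.00025]; W=np.stack([.4993+g[0],.2463+g[1],np.full(g[0].shape,.065)],-1)
    p=proj(W,f).astype(np.float32)
    R=cv2.remap(f["im"],p[...,0],p[...,1],cv2.INTER_CUBIC)
    gr=cv2.GaussianBlur(cv2.cvtColor(R,cv2.COLOR_RGB2GRAY),(0,0),2)
    cv2.imwrite(f"pics/rect_{n}.png",R[:,:,::-1])
    # radial strongest edge from centre
    c=np.array([140.,140.])
    for _ in range(6):
        E=[]
        for t in np.linspace(0,2*np.pi,48,endpoint=False):
            rr=np.arange(52,92); xy=c[:,None]+rr*np.array([[np.cos(t)],[np.sin(t)]])
            pr=gr[np.clip(xy[0].round().astype(int),0,279),np.clip(xy[1].round().astype(int),0,279)].astype(float)
            gd=np.diff(pr); i=gd.argmax(); E.append(xy[:,i])
        E=np.array(E); o=least_squares(lambda q:np.hypot(*(E-q[:2]).T)-q[2],[*c,72],loss="soft_l1",f_scale=2).x; c=o[:2]
    print(n,"bore",(.4993-.035+c[0]*.00025).round(4),(.2463-.035+c[1]*.00025).round(4),"r",o[2]*.25)
E
```

```text
9.6417 [0.49945133 0.24635495 0.24348415] [ 0.54122912 -0.97789485 -1.5398641 ]
side 235 axis mid [0.4983 0.2471] slope [0.0009 0.0042] end [0.4983 0.2469] zmin 0.1037 rms 0.0011
top 93 axis mid [0.5012 0.246 ] slope [-0.0038 -0.0033] end [0.5014 0.2462] zmin 0.1037 rms 0.0003
side bore 0.4979 0.2461 r 16.830067246667454
top bore 0.5002 0.2475 r 17.61667553111051
```

View pics/h4.png

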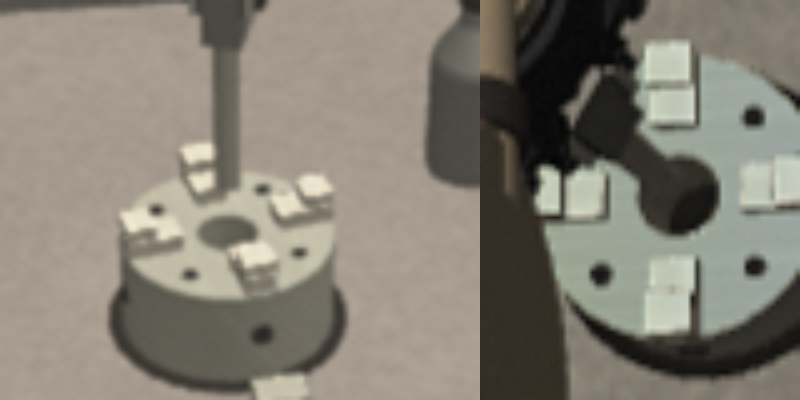

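```bash
python3 - <<'E'
import numpy as np
from h import *
for n,tz in(("side3",.30),("top3",.30),("side4",.2435),("top4",.2435)):
    f=dict(np.load(n+".npz"));X,c,u,v=cloud(f["im"],f["d"],f)
    k=(np.hypot(X[:,0]-.4995,X[:,1]-.2463)<.015)&(X[:,2]>tz-.2)&(X[:,2]<tz-.1)
    z=np.sort(X[k,2]); z=z[z>.075]; print(n,"tcp-end",(tz-z[:6]).round(4))
E
python3 - <<'E'
from meas import *
r.move_straight([.4987,.2463,.243],speed=.05)
print(r.move_straight([.4987,.2463,.225],speed=.05,max_force=6))
r.hold(.2); s=r.read_state();print(s["time_s"],s["eef_pos"],s["contact_force"])
rodfit("side",5,s["eef_pos"]); rodfit("top",5,s["eef_pos"])
E
```

```text
side3 tcp-end [0.1454 0.1434 0.1434 0.1433 0.1433 0.1427]
top3 tcp-end [0.1419 0.1403 0.1386 0.1365 0.1361 0.1348]
side4 tcp-end [0.1445 0.1442 0.1433 0.1419 0.1414 0.1405]
top4 tcp-end [0.1435 0.1403 0.1402 0.1398 0.1369 0.1364]
False
10.7 [0.49885547 0.2463519  0.22526383] [-0.20612687 -0.34305247 -1.95012512]
side 212 axis mid [0.4975 0.2472] slope [0.0059 0.0006] end [0.4972 0.2472] zmin 0.092 rms 0.0013
top 84 axis mid [0.5006 0.2461] slope [-0.0043  0.0051] end [0.5008 0.2458] zmin 0.0926 rms 0.0002
```

The offset from TCP to rod end is confirmed at 143 mm. The rod is centred: the two-camera mean is (0.499,0.2465), against the bore at (0.4992,0.2466). Lower to TCP z = 0.168.

```bash
python3 - <<'E'
from meas import *
print(r.move_straight([.4988,.2463,.168],speed=.04,max_force=5))
r.hold(.4); s=r.read_state();print(s["time_s"],s["eef_pos"],s["contact_force"],s["torque"],s["grip_width"],abs(s["dq"]).max())
a=rodfit("side",6,s["eef_pos"]); b=rodfit("top",6,s["eef_pos"])
x=cv2.resize(a[120:220,240:360,::-1],(480,400)); y=cv2.resize(b[208:288,180:244,::-1],(320,400))
cv2.imwrite("pics/h6.png",np.hstack([x,y]))
E
```

```text
False
12.775 [0.49879034 0.24631425 0.16803737] [-0.46061696 -0.71492472 -2.02683643] [ 0.02279808 -0.05606602  0.0091161 ] 0.02346041778734897 0.0013095291410261181
side 63 axis mid [0.4977 0.2489] slope [-0.0042 -0.0634] end [0.4979 0.2521] zmin 0.093 rms 0.001
top few 15
```

View pics/h6.png

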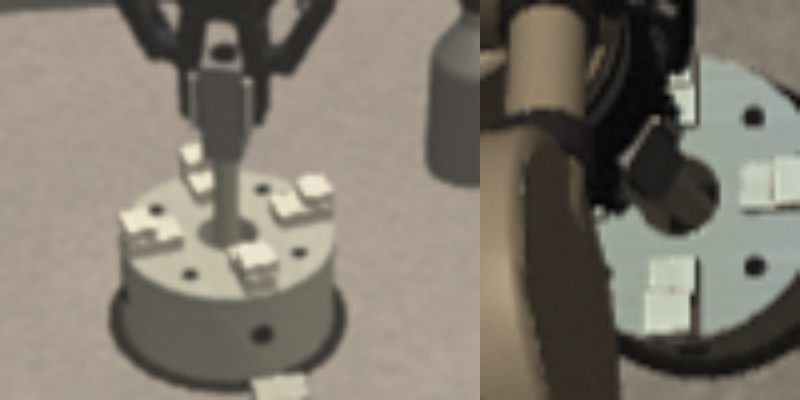

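The side slope here comes from 63 points on a short stub. I'll check it against a refit of the visible rod with the axis held vertical, and against the handle.

```bash
python3 - <<'E'
import numpy as np
from h import *
from scipy.optimize import least_squares
for n in("side5","side6","top5","top6"):
    f=dict(np.load(n+".npz"));X,c,u,v=cloud(f["im"],f["d"],f); tz=.225 if "5" in n else .168
    lo=.07
    for nm,a,b in(("rod",max(lo,tz-.138),tz-.046),):
      for lo2,hi2 in((a,(a+b)/2),((a+b)/2,b)):
        k=(np.hypot(X[:,0]-.4990,X[:,1]-.2463)<.0125)&(X[:,2]>lo2)&(X[:,2]<hi2);P=X[k]
        if len(P)<6: print(n,"few");continue
        o=least_squares(lambda p:np.hypot(P[:,0]-p[0],P[:,1]-p[1])-.008,[.499,.2463],loss="soft_l1",f_scale=.001)
        print(n,"z",round(lo2,3),round(hi2,3),len(P),o.x.round(4))
E
```

```text
side5 z 0.087 0.133 113 [0.4974 0.2471]
side5 z 0.133 0.179 114 [0.4977 0.2473]
side6 z 0.07 0.096 63 [0.4977 0.2466]
side6 z 0.096 0.122 58 [0.4977 0.247 ]
top5 z 0.087 0.133 46 [0.5007 0.246 ]
top5 z 0.133 0.179 41 [0.5005 0.2462]
top6 z 0.07 0.096 22 [0.5003 0.246 ]
top6 z 0.096 0.122 12 [0.5005 0.2461]
```

The rod is upright: the upper and lower halves agree within 0.4 mm. It is centred to about 1 mm in both cameras (side 0.4977,0.2466 vs bore 0.4979,0.2460; top 0.5003,0.2460 vs bore 0.5004,0.2472). Handing in.

```bash
python3 - <<'E'
from workcell import r
r.finish_job(); s=r.read_state(); print(s["time_s"],s["eef_pos"],s["grip_width"],s["contact_force"])
E
```

```text
the job is handed in; nothing more can be done
the job is handed in; nothing more can be done
```

I took the probe out of its stand and lowered its rod down the open steel chuck's bore. I handed the job in with the probe still held there at about 12.8 s of the 48 s allowed. `finish_job` reports no verdict.

What the last checks showed:

- **Depth:** the rod's end is about 40 mm below the face. This uses a tool-to-rod-end distance of 143 mm, which the camera depths matched to about 2 mm before the rod went in.
- **Centring:** the rod is within about 1.2 mm of the bore axis in each camera. The two cameras differ by 2–3 mm in absolute position, so I compared rod and bore within each camera.
- **Uprightness:** the upper and lower halves of the visible rod agree within 0.4 mm in both cameras. One tilt fit after lowering gave −0.063 rad, from only 63 points on a short stretch of rod. A refit of the same image did not bear it out.
- **Contact and grip:** I saw no sign of the probe touching a chuck. The force on the tool changed by less than 1 N while lowering. The fingers were at 23.5 mm on the handle and the joints were almost still.
- **Other objects:** I did not go near the plugged chuck or the blue look-alike except to carry the probe past them. I did not measure the plug or the bystanders again at the end.

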